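Fit the adjustable wrench and snug up the stand's nut

ROBOT

A 6-joint arm with a two-finger parallel gripper is mounted at the origin on a cart in front of the work surface, level with it; the furniture and walls round the work are solid. World frame = base frame: x ahead of the robot, y to its left, z up, the work surface at z = 0. Lengths are in mm, angles in rad, forces in N, time in s.
With the tool pointing down it reaches from about 300 to 775 mm from the base axis. Payload 14.6 kg.
Tool frame: the origin (TCP) lies between the finger pads; the fingertips stand 11 mm ahead of it and the grasp point (between the pads) lies 8 mm behind it; z points along the fingers, y is the line along which they close (so a half turn about z gives the same grasp; the last joint's range is limited). The gripper opens to 85 mm and grips with 20 to 120 N. Pads are 22 mm wide; open, the fingers measure 114 mm over their backs; the gripper's body (76 mm by 85 mm) begins 54 mm behind the grasp point. The pads swing forward as they close: fully open they stand 13 mm farther back than shut.
Start: joints at [-1.336, 0.3, 1.521, -0, 1.321, -0.067], TCP at [163.475, -525.134, 242.281] pointing down, gripper open.
Joint ranges: [-3.03, 3.03], [-0.79, 2.21], [0.23, 2.52], [-1.04, 4.18], [0, 3.07], [-2.55, 2.55]. Speed limits (rad/s): [2.22, 2.22, 2.57, 3.14, 3.14, 3.14].

INTERFACE

Orientations are given as a unit quaternion [x, y, z, w].
In Python, from plant import * gives the robot as it stands. The module is installed in compiled form; this text tells all that it offers.
- The arm moves only by the tool apply_moves, never from a script. Its argument "steps" is a list of rows, each an object with "dp": the shift along the tool's x, y, z in m, a list of three; "delta_rot": the turn, a rotation vector about the tool's x, y, z in degrees, a list of three. A call has exactly 8 rows; each row is the pose to reach, as a shift and turn from the pose commanded when the call began, along the tool's axes at that moment; what a row does not reach only later rows make up. A row lasts 1/8 s, in which the tool goes at most 62.5 mm and 10.7 degrees, less where a joint would pass 70% of its speed; a pose out of reach is approached as far as the arm can. A call with a gripper value outside its range is refused whole. "grip" is the closure, from -1 (fully open) to 1 (shut), set as the call begins (left out, the last holds). The fingers move at their own pace and stop on an object; "grip_force" is the grip in N (left out, the last holds). Time passes only in rows, so rows that repeat a pose let the fingers close, or fill a call up. It gives the time, the measured TCP pose, the force, the opening and the grip force at its end, in the units of the state.
- state(): the state, without advancing time (a new reading comes with each control period).
- grab_frame(name): name is "side" or "top"; returns a dict with "pixels" (384x512x3 uint8, red, green, blue), "z_map" (384x512 float32, mm along the optical axis (not along the pixel's ray), 0 where there is no reading), "vfov" (degrees; the focal length in pixels is half the picture's height over the tangent of half this angle, whatever the lens; pixels are square), "cx", "cy" (the principal point, pixels), "position" and "rotation" of the camera in the world. Camera axes: x right, y up, looking along -z (the intrinsics and any distortion apply to the point x, -y, -z); pixel columns grow to the right and rows downward; lengths in mm; the calibration is good to about 2 mm. A picture is of the moment at which its call begins.
- finish_job(): hands the job in; it is judged then, once.
Trained networks look in the newest picture that a camera, given by its name, has taken for a name from the list of things; names that differ only in an ending like _2 or _b are one class to them, and where a whole thing is asked for, a point or a joint stands for the part that bears it (a point fixed in the world has none). Each returns a list of dicts, best first, with "score" (0 to 1); they miss things now and then, are a little off and sometimes report something else, mostly with a low value. They report only what shows in the picture. A call takes as long as a camera call.
- find_in(camera, target): "location" ([column, row] in pixels, amid what is visible of it).
- mark_of(camera, target): "location" ([column, row] in pixels: a listed point, or the origin of a listed thing).
The state is a dict: "time": time; "joint_positions": joint angles; "joint_vel": joint speeds; "joint_efforts": joint torques, N m; "eef_pos": TCP position; "ee_rot": TCP orientation; "ft_force": force on the tool from outside, world axes, zero at the start; "ft_torque": the same for the moment, N m; "opening": opening from 0.0 (shut) to 1.0 (fully open); "grip_force": force on a finger pad.
Only numpy, scipy, OpenCV 4.12 (cv2) and the standard library are available. Lean on these libraries where they do the work, as an engineer would, in place of code of your own. Each camera call takes 0.05 s, during which the arm holds its last target. There are 200 camera calls.

TASK

Tighten the brass pivot nut of the tilting tablet stand with the adjustable wrench that sits on it: first roll the wrench's worm by its blue thumb wheel, clockwise seen from above, until both jaws close snugly on the nut. Then press the red handle down until it rests on the rubber stop, so that the nut turns with the wrench. Leave the glue stick standing where it is.

Things in the scene. Friction and masses are not known exactly. Their poses are not given: they have to be found in the camera images.
- thumb_wheel (a point): Centre of the wrench's blue knurled thumb wheel: upright cylinder, 32 mm diameter, 36 mm tall, its top 224 mm above the desk. The wrench rides on the nut of the fixed stand and cannot come off. Axes: x from the wrench's front into the stand, -y along the handle, z along the wheel's axis. The nut's axis is 36 mm away in +y, 76 mm below; nothing else stands higher than 50 mm over that axis.
- handle_grip (a point): Point on top of the red handle grip where to press: 22 mm high, 18 mm thick, 106 mm long, 50 mm of it on either side. Axes as thumb_wheel. The handle starts level, to the robot's right within 0.35 rad, 141 mm above the desk; this point is 160 mm from the nut's axis. It swings down 0.45 rad to the rubber stop, straight below the point 75 mm lower; needs about 3 N and stays where left.
- worm (a joint): Rolling angle of the worm with its thumb wheel, rad, growing clockwise seen from above (0 fully open). Each rad moves both steel jaws 6 mm toward the nut. They touch its flats at 1.25, where the wheel stops. Starts at 0.05 to 0.55, so wide that the wrench would slip round the nut. Takes about 0.2 N m and stays where left.
- nut (a joint): Angle of the brass hex nut (36 mm across flats, axis level, 130 mm above the desk), rad, 0 at the start, growing in the tightening direction, as the wrench turns when its handle goes down. It moves only when the jaws fit; about 0.4 once the handle has gone from level down to the stop.
- glue_stick_mid (a point): Middle (46 mm up) of the upright blue and white glue stick, 24 mm diameter, 92 mm tall, loose on the desk to the left of the stand; a bystander.

How it is judged:
By the outcome, as a careful person would: the job done as asked, in the order asked, and still so for the second after the job is handed in, with the robot touching nothing.
It also fails if it takes over 38 s, if anything falls off the work surface, if the arm or the gripper's body presses on something with over 40 N, if the wrist force passes 120 N, or if a joint passes its speed limit or range.

## Working session

There is one attempt and no reset: what is moved stays moved. The work goes in short steps, Python scripts to look and compute and a tool call to move; the robot and the scene stay as the last step left them, time stands still between calls to the robot, and variables do not carry over. Pictures are saved under pics/ and viewed, at most 10 in all, crops included, and the job is handed in when it is done.

Besides the shell and the picture viewer there is one more tool, called after ">>>" as a command line: name --argument value ..., lists and objects as JSON in quotes. apply_moves: Moves the arm, as the interface text tells. Its arguments: {"type":"object","properties":{"steps":{"type":"array"},"grip":{"type":"number"},"grip_force":{"type":"number"}},"required":["steps"]}

```bash
mkdir -p pics; cat > h.py <<'E'
from plant import *
import numpy as np, cv2
from scipy.spatial.transform import Rotation as R
def cam(f):
    q=np.array(f["rotation"]); M=q if q.shape==(3,3) else R.from_quat(q).as_matrix()
    fl=192/np.tan(np.radians(f["vfov"])/2); return M,np.array(f["position"]),fl
def p3(f,uv,z=None):
    M,p,fl=cam(f); u,v=uv
    if z is None:
        w=f["z_map"][max(0,int(v)-1):int(v)+2,max(0,int(u)-1):int(u)+2]; w=w[w>0]; z=np.median(w) if w.size else np.nan
    return M@(np.array([(u-f["cx"])/fl,-(v-f["cy"])/fl,-1])*z)+p
def ray(f,uv):
    a=p3(f,uv,1.0)-np.array(f["position"]); return a
def atz(f,uv,h):
    d=ray(f,uv); p=np.array(f["position"]); return p+d*(h-p[2])/d[2]
E
python3 - <<'E'
from h import *
np.set_printoptions(precision=1,suppress=True)
for c in("top","side"):
    f=grab_frame(c); cv2.imwrite(f"pics/{c}0.png",f["pixels"][...,::-1])
    print(c,{k:v for k,v in f.items() if k not in("pixels","z_map")})
    for t,h in(("thumb_wheel",206),("handle_grip",141),("worm",None),("nut",130),("glue_stick_mid",46)):
        for fn in(mark_of,find_in):
            for r in fn(c,t)[:2]:
                print(c,t,fn.__name__,np.array(r["location"]),round(r["score"],2),p3(f,r["location"]),atz(f,r["location"],h) if h else "")
print(state())
E
```

```text
top {'vfov': 56.3956358488451, 'cx': 255.05619527463173, 'cy': 185.5829406800784, 'position': array([ 435.9,   56.9, 1031.4]), 'rotation': array([-0. ,  0. ,  0.7, -0.7])}
top thumb_wheel call [273.1 181.6] 0.73 [496.8  21.9 225.1] [498.3  21.  206. ]
top thumb_wheel call [289.9 181.8] 0.86 [501.2 -23.2 145.2] [496.8 -17.7 206. ]
top handle_grip call [284.9 183.9] 0.65 [496.3 -10.6 146.3] [496.6 -11.  141. ]Traceback (most recent call last):
  File "<stdin>", line 8, in <module>
ValueError: it knows: glue_stick_mid, handle_grip, thumb_wheel
```

```bash
python3 - <<'E'
from h import *
np.set_printoptions(precision=2,suppress=True)
for c in("top","side"):
    f=grab_frame(c); cv2.imwrite(f"pics/{c}1.png",f["pixels"][...,::-1])
    print(c,{k:v for k,v in f.items() if k not in("pixels","z_map")})
    for t,h in(("thumb_wheel",206),("handle_grip",141),("glue_stick_mid",46)):
        for n,fn in(("mark",mark_of),("find",find_in)):
            for r in fn(c,t)[:2]:
                print(c,t,n,np.array(r["location"]),round(r["score"],2),p3(f,r["location"]),atz(f,r["location"],h))
print(state())
E
```

```text
top {'vfov': 56.3956358488451, 'cx': 255.05619527463173, 'cy': 185.5829406800784, 'position': array([ 435.88,   56.87, 1031.37]), 'rotation': array([-0.03,  0.02,  0.72, -0.7 ])}
top thumb_wheel mark [275.8 182.2] 0.95 [495.36  15.78 224.4 ] [496.71  14.85 206.  ]
top thumb_wheel find [292.7 180.6] 0.91 [504.03 -30.25 145.16] [499.35 -24.27 206.  ]
top handle_grip mark [317.4 180.7] 0.65 [502.37 -91.96 141.68] [502.42 -92.07 141.  ]
top handle_grip find [286.5 181.1] 0.65 [503.18 -14.82 145.49] [503.52 -15.19 141.  ]
top glue_stick_mid mark [165.  171.2] 0.6 [552.45 324.06   1.67] [547.44 312.56  46.  ]
top glue_stick_mid mark [316.2 179.6] 0.56 [505.15 -88.99 142.23] [ 512.65 -104.78   46.  ]
side {'vfov': 53.30949888938346, 'cx': 251.74391612934852, 'cy': 189.76581757528828, 'position': array([247.99, 961.72, 558.02]), 'rotation': array([-0.07,  0.55,  0.82, -0.12])}
side thumb_wheel mark [259.7 176.2] 0.56 [493.64  40.88 212.01] [497.91  24.88 206.  ]
side thumb_wheel find [261.3 188.7] 0.85 [490.01  34.54 174.39] [470.07 110.92 206.  ]
side handle_grip mark [264.8 181.9] 0.84 [481.51  31.92 194.12] [ 515.6  -103.81  141.  ]
side handle_grip find [259.4 185.9] 0.89 [496.4   31.17 180.45] [522.36 -66.06 141.  ]
side glue_stick_mid mark [206.6 287.9] 0.61 [528.98 329.72  50.94] [531.72 323.55  46.  ]
side glue_stick_mid find [205.5 288.4] 0.81 [531.06 330.92  50.02] [533.3  325.92  46.  ]
{'time': 0.95, 'joint_positions': array([-1.34,  0.3 ,  1.52,  0.  ,  1.32, -0.07]), 'joint_vel': array([ 0., -0., -0., -0., -0.,  0.]), 'joint_efforts': array([  0.  , -54.34, -36.2 ,  -0.  ,   0.  ,   0.  ]), 'eef_pos': array([ 163.47, -525.14,  242.29]), 'ee_rot': array([0.99, 0.15, 0.  , 0.  ]), 'ft_force': array([ 0.19, -0.35, -0.12]), 'ft_torque': array([ 0.02,  0.03, -0.04]), 'grip_force': 0.0, 'opening': 1.0034336744179935}
```

View pics/top1.png

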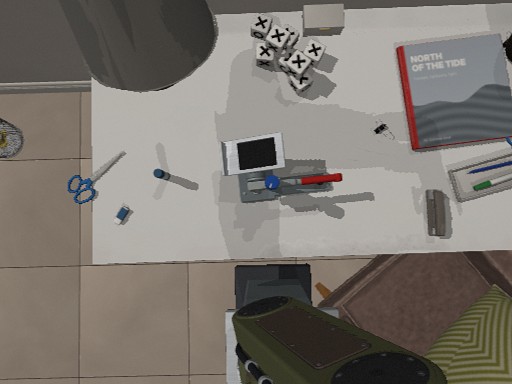

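View pics/side1.png

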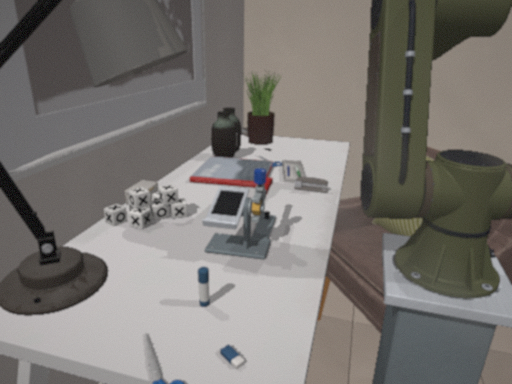

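```bash
python3 - <<'E'
from h import *
np.set_printoptions(precision=1,suppress=True)
for c in("top","side"):
    f=grab_frame(c); p=f["pixels"]; h=cv2.cvtColor(p,cv2.COLOR_RGB2HSV).astype(int); z=f["z_map"]
    blue=(abs(h[...,0]-112)<13)&(h[...,1]>130)&(h[...,2]>60)
    red=((h[...,0]<8)|(h[...,0]>172))&(h[...,1]>150)&(h[...,2]>60)
    V,U=np.mgrid[:384,:512]
    for n,m,w in(("blue",blue,(240,310,160,205)),("red",red,(250,350,165,195))):
        u0,u1,v0,v1=w; m=m&(U>=u0)&(U<u1)&(V>=v0)&(V<v1)&(z>0)
        P=np.array([p3(f,(u,v),z[v,u]) for v,u in np.argwhere(m)])
        if not len(P): print(c,n,0);continue
        lo,hi=(195,235) if n=="blue" else (120,150)
        print(c,n,len(P),"uv",U[m].mean(),V[m].mean(),U[m].min(),U[m].max(),V[m].min(),V[m].max())
        print(" z pct",np.percentile(P[:,2],[2,25,50,75,98]))
        Q=P[(P[:,2]>lo)&(P[:,2]<hi)]
        if len(Q):
            print(" ",len(Q),Q.mean(0),Q.min(0),Q.max(0))
            if n=="red" : C=np.cov(Q[:,:2].T);w_,v_=np.linalg.eigh(C);print(" dir",v_[:,1]*100)
            if n=="blue": T=Q[Q[:,2]>219]; print(" top",len(T),T.mean(0),T.min(0),T.max(0)) if len(T) else 0
    a=p[150:220,225:355] if c=="top" else p[150:260,200:310]
    cv2.imwrite(f"pics/{c}z.png",cv2.resize(a,None,fx=6 if c=="top" else 5,fy=6 if c=="top" else 5,interpolation=2)[...,::-1])
E
```

```text
top blue 151 uv 271.6423841059603 181.5496688741722 265 278 175 189
 z pct [ 94.7 223.4 224.5 225.5 227.1]
  144 [497.2  24.6 223.9] [481.2  10.6 201.1] [512.   40.1 229.3]
 top 138 [497.5  24.2 224.6] [482.3  10.6 219.7] [512.   40.1 229.3]
top red 278 uv 321.11870503597123 178.68705035971223 301 341 173 184
 z pct [135.8 139.6 140.9 142.3 144.8]
  278 [ 507.2 -101.5  140.9] [ 495.5 -151.9  130.2] [520.  -51.7 145.9]
 dir [-7.8 99.7]
side blue 134 uv 259.4776119402985 176.11194029850745 255 274 164 184
 z pct [186.3 201.  210.9 220.3 226.3]
  122 [495.7  38.1 212.1] [482.5  20.5 195.2] [508.2  45.1 227. ]
 top 38 [497.5  36.  223.4] [483.7  20.5 219.7] [508.2  43.1 227. ]
side red 50 uv 265.48 182.94 250 270 178 188
 z pct [ 14.  140.5 141.8 142.5 143.3]
  44 [505.9 -97.3 141.8] [ 498.2 -136.5  138.3] [517.1 -56.6 143.4]
 dir [-14.  99.]
```

View pics/topz.png

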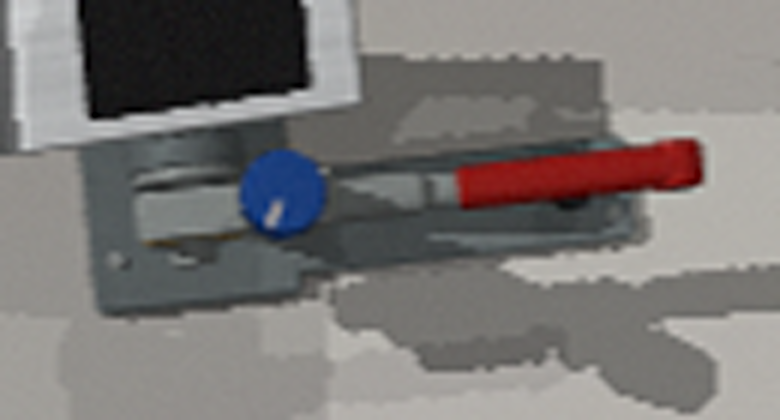

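View pics/sidez.png

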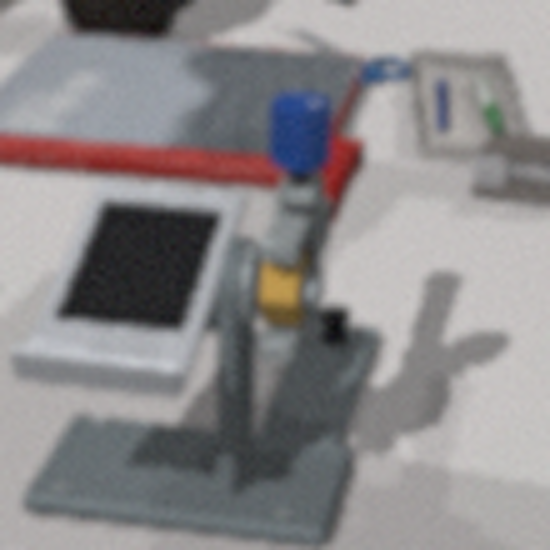

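The top picture shows the wheel at (271,182), white pointer toward the lower left, and the red handle at (301–341,179). The side view confirms the wheel standing over the brass nut and the black stop below the handle. That puts the wheel centre at about (497, 24.5) and the handle point at about (507, -100).

```bash
cat >> h.py <<'E'
def go(target):
    s=state(); r=R.from_quat(s["ee_rot"]); d=r.inv().apply(np.array(target)-s["eef_pos"])
    x=r.as_matrix()[:,0]; print("d_tool mm",d.round(1),"yaw deg",np.degrees(np.arctan2(x[1],x[0])).round(2),"q",s["joint_positions"].round(3),"t",s["time"])
E
python3 -c "
from h import *
go([497.2,24.5,275])"
```

```text
d_tool mm [ 482.  -425.6  -32.7] yaw deg 17.29 q [-1.336  0.3    1.521  0.     1.321 -0.067] t 1.05
```

>>> apply_moves --steps '[{"dp": [0.03,-0.026,-0.033],"delta_rot": [0,0,-10]},{"dp": [0.075,-0.066,-0.033],"delta_rot": [0,0,-20]},{"dp": [0.12,-0.106,-0.033],"delta_rot": [0,0,-30]},{"dp": [0.165,-0.146,-0.033],"delta_rot": [0,0,-40]},{"dp": [0.21,-0.186,-0.033],"delta_rot": [0,0,-50]},{"dp": [0.255,-0.226,-0.033],"delta_rot": [0,0,-60]},{"dp": [0.3,-0.266,-0.033],"delta_rot": [0,0,-70]},{"dp": [0.345,-0.306,-0.033],"delta_rot": [0,0,-80]}]' --grip -1

```text
time: 2.05
eef_pos: [402.6, -128.6, 275.6]
ee_rot: [0.659, 0.752, 0.0, 0.0]
ft_force: [1.0, -0.8, 0.5]
opening: 0.998
grip_force: 0.0
```

```bash
python3 -c "
from h import *
go([497.2,24.5,275])"
```

```text
d_tool mm [139.2 114.    0.6] yaw deg 97.61 q [-0.396 -0.018  1.805 -0.     1.354 -0.529] t 2.05
```

>>> apply_moves --steps '[{"dp": [0.035,0.029,0],"delta_rot": [0,0,-6]},{"dp": [0.07,0.057,0],"delta_rot": [0,0,-12]},{"dp": [0.105,0.086,0],"delta_rot": [0,0,-18]},{"dp": [0.139,0.113,0],"delta_rot": [0,0,-22]},{"dp": [0.139,0.113,0.01],"delta_rot": [0,0,-22]},{"dp": [0.139,0.113,0.01],"delta_rot": [0,0,-22]},{"dp": [0.139,0.113,0.01],"delta_rot": [0,0,-22]},{"dp": [0.139,0.113,0.01],"delta_rot": [0,0,-22]}]'

```text
time: 3.05
eef_pos: [496.3, 21.1, 265.8]
ee_rot: [0.506, 0.863, 0.0, 0.0]
ft_force: [-0.8, -0.7, -0.3]
opening: 0.999
grip_force: 0.0
```

```bash
python3 -c "
from h import *
go([497.2,24.5,201])
f=grab_frame('side'); cv2.imwrite('pics/s2.png',cv2.resize(f['pixels'][60:260,160:360],None,fx=3,fy=3)[...,::-1])"
```

```text
d_tool mm [ 2.5  2.4 64.8] yaw deg 119.22 q [-0.031  0.162  1.635 -0.     1.344 -0.541] t 3.05
```

View pics/s2.png

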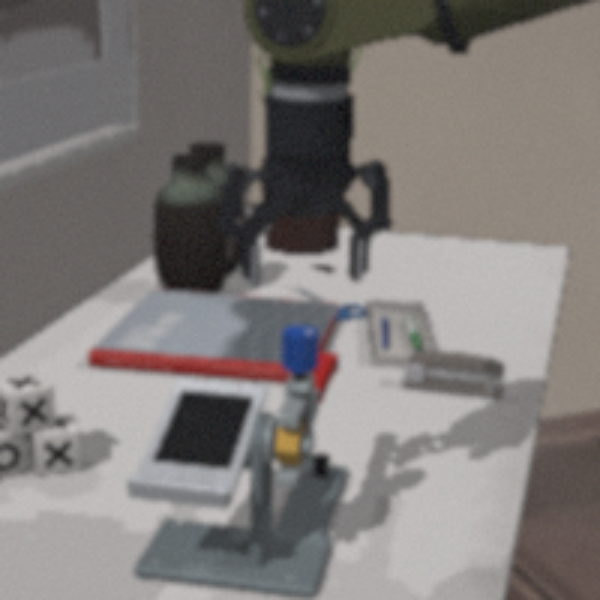

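The gripper is open and straddles the wheel (fingers at about 250 and 357, wheel at 301). I'll lower it and close.

>>> apply_moves --steps '[{"dp": [0.0025,0.0024,0.015],"delta_rot": [0,0,0]},{"dp": [0.0025,0.0024,0.03],"delta_rot": [0,0,0]},{"dp": [0.0025,0.0024,0.045],"delta_rot": [0,0,0]},{"dp": [0.0025,0.0024,0.06],"delta_rot": [0,0,0]},{"dp": [0.0025,0.0024,0.065],"delta_rot": [0,0,0]},{"dp": [0.0025,0.0024,0.065],"delta_rot": [0,0,0]},{"dp": [0.0025,0.0024,0.065],"delta_rot": [0,0,0]},{"dp": [0.0025,0.0024,0.065],"delta_rot": [0,0,0]}]'

```text
time: 4.1
eef_pos: [497.4, 25.1, 200.7]
ee_rot: [0.505, 0.863, 0.0, 0.0]
ft_force: [-1.0, -0.2, 0.4]
opening: 1.0
grip_force: 0.0
```

```bash
python3 -c "
from h import *
go([497.2,24.5,201]); print(state()['ft_force'],state()['ft_torque'])"
```

```text
d_tool mm [-0.5 -0.5 -0.3] yaw deg 119.29 q [-0.023  0.224  1.718  0.     1.199 -0.534] t 4.1
[-0.98878181 -0.1568523   0.42408213] [ 0.01213665 -0.06652076 -0.01634995]
```

>>> apply_moves --steps '[{"dp": [0,0,0],"delta_rot": [0,0,0]},{"dp": [0,0,0],"delta_rot": [0,0,0]},{"dp": [0,0,0],"delta_rot": [0,0,0]},{"dp": [0,0,0],"delta_rot": [0,0,0]},{"dp": [0,0,0],"delta_rot": [0,0,0]},{"dp": [0,0,0],"delta_rot": [0,0,0]},{"dp": [0,0,0],"delta_rot": [0,0,0]},{"dp": [0,0,0],"delta_rot": [0,0,0]}]' --grip 1 --grip_force 35

```text
time: 5.1
eef_pos: [497.3, 25.1, 200.4]
ee_rot: [0.505, 0.863, 0.0, 0.0]
ft_force: [0.4, -1.9, 1.6]
opening: 0.363
grip_force: 34.7
```

```bash
python3 -c "
from h import *
go([497.2,24.5,201]); print(state()['ft_force'],state()['ft_torque'])"
```

```text
d_tool mm [-0.5 -0.4 -0.6] yaw deg 119.29 q [-0.023  0.224  1.718 -0.     1.199 -0.534] t 5.1
[ 0.40329655 -1.94992239  1.62890506] [-0.16681935 -0.1150234   0.01674642]
```

>>> apply_moves --steps '[{"dp": [0,0,0],"delta_rot": [0,0,5]},{"dp": [0,0,0],"delta_rot": [0,0,10]},{"dp": [0,0,0],"delta_rot": [0,0,15]},{"dp": [0,0,0],"delta_rot": [0,0,20]},{"dp": [0,0,0],"delta_rot": [0,0,25]},{"dp": [0,0,0],"delta_rot": [0,0,30]},{"dp": [0,0,0],"delta_rot": [0,0,35]},{"dp": [0,0,0],"delta_rot": [0,0,38]}]'

```text
time: 6.1
eef_pos: [497.7, 25.2, 200.4]
ee_rot: [0.759, 0.651, 0.001, 0.0]
ft_force: [6.2, -1.1, 0.2]
opening: 0.361
grip_force: 34.8
```

```bash
python3 -c "
from h import *
go([497.2,24.5,201]); print(state()['ft_force'],state()['ft_torque'])"
```

```text
d_tool mm [-0.8 -0.4 -0.6] yaw deg 81.18 q [-0.023  0.225  1.717  0.     1.198  0.131] t 6.1
[ 6.22056042 -1.11897083  0.20258634] [-0.10562887 -0.7867639   0.20404585]
```

>>> apply_moves --steps '[{"dp": [0,0,0],"delta_rot": [0,0,2]},{"dp": [0,0,0],"delta_rot": [0,0,4]},{"dp": [0,0,0],"delta_rot": [0,0,6]},{"dp": [0,0,0],"delta_rot": [0,0,8]},{"dp": [0,0,0],"delta_rot": [0,0,10]},{"dp": [0,0,0],"delta_rot": [0,0,12]},{"dp": [0,0,0],"delta_rot": [0,0,13]},{"dp": [0,0,0],"delta_rot": [0,0,14]}]'

```text
time: 7.1
eef_pos: [498.0, 25.4, 200.4]
ee_rot: [0.832, 0.554, 0.001, 0.001]
ft_force: [8.1, 1.4, -1.1]
opening: 0.362
grip_force: 35.1
```

```bash
python3 -c "
from h import *
go([497.2,24.5,201]); print(state()['ft_force'],state()['ft_torque'])"
```

```text
d_tool mm [-1.2 -0.4 -0.6] yaw deg 67.32 q [-0.023  0.225  1.717  0.     1.197  0.373] t 7.1
[ 8.13864131  1.39443544 -1.14445267] [ 0.10620268 -1.34504617  0.98952455]
```

>>> apply_moves --steps '[{"dp": [0,0,0],"delta_rot": [0,0,1]},{"dp": [0,0,0],"delta_rot": [0,0,2]},{"dp": [0,0,0],"delta_rot": [0,0,2]},{"dp": [0,0,0],"delta_rot": [0,0,2]},{"dp": [0,0,0],"delta_rot": [0,0,2]},{"dp": [0,0,0],"delta_rot": [0,0,2]},{"dp": [0,0,0],"delta_rot": [0,0,2]},{"dp": [0,0,0],"delta_rot": [0,0,2]}]'

```text
time: 8.1
eef_pos: [498.2, 25.6, 200.4]
ee_rot: [0.842, 0.54, 0.001, 0.0]
ft_force: [10.6, 2.1, -2.6]
opening: 0.365
grip_force: 35.1
```

```bash
python3 -c "
from h import *
go([497.2,24.5,201]); print(state()['ft_force'],state()['ft_torque'])"
```

```text
d_tool mm [-1.4 -0.5 -0.6] yaw deg 65.31 q [-2.300e-02  2.250e-01  1.717e+00  1.000e-03  1.197e+00  4.080e-01] t 8.1
[10.63183673  2.08887172 -2.57865711] [ 0.47532087 -1.53652921  0.08703378]
```

>>> apply_moves --steps '[{"dp": [-0.001,0,0],"delta_rot": [0,0,1]},{"dp": [-0.001,0,0],"delta_rot": [0,0,2]},{"dp": [-0.001,0,0],"delta_rot": [0,0,3]},{"dp": [-0.001,0,0],"delta_rot": [0,0,4]},{"dp": [-0.001,0,0],"delta_rot": [0,0,4]},{"dp": [-0.001,0,0],"delta_rot": [0,0,4]},{"dp": [-0.001,0,0],"delta_rot": [0,0,4]},{"dp": [-0.001,0,0],"delta_rot": [0,0,4]}]' --grip_force 45

```text
time: 9.1
eef_pos: [498.1, 25.0, 200.4]
ee_rot: [0.86, 0.51, 0.002, 0.0]
ft_force: [14.7, 5.1, -3.9]
opening: 0.362
grip_force: 45.1
```

```bash
python3 -c "
from h import *
go([497.2,24.5,201]); print(state()['ft_force'],state()['ft_torque'])"
```

```text
d_tool mm [-0.9 -0.6 -0.6] yaw deg 61.32 q [-0.024  0.224  1.718  0.002  1.196  0.476] t 9.1
[14.68411766  5.07990392 -3.92014924] [ 1.06909087 -2.14022122  0.16320183]
```

>>> apply_moves --steps '[{"dp": [0,0,0],"delta_rot": [0,0,2]},{"dp": [0,0,0],"delta_rot": [0,0,4]},{"dp": [0,0,0],"delta_rot": [0,0,6]},{"dp": [0,0,0],"delta_rot": [0,0,8]},{"dp": [0,0,0],"delta_rot": [0,0,8]},{"dp": [0,0,0],"delta_rot": [0,0,8]},{"dp": [0,0,0],"delta_rot": [0,0,8]},{"dp": [0,0,0],"delta_rot": [0,0,8]}]'

```text
time: 10.1
eef_pos: [498.0, 24.6, 200.6]
ee_rot: [0.894, 0.449, 0.002, 0.0]
ft_force: [11.9, 2.0, -2.5]
opening: 0.366
grip_force: 45.2
```

```bash
python3 -c "
from h import *
go([497.2,24.5,201]); print(state()['ft_force'],state()['ft_torque'])"
```

```text
d_tool mm [-0.6 -0.6 -0.4] yaw deg 53.3 q [-2.400e-02  2.240e-01  1.718e+00  1.000e-03  1.196e+00  6.160e-01] t 10.1
[11.89250985  2.03003039 -2.5133626 ] [ 0.39228387 -1.76195184  0.02548539]
```

>>> apply_moves --steps '[{"dp": [0,0,0],"delta_rot": [0,0,0]},{"dp": [0,0,0],"delta_rot": [0,0,0]},{"dp": [0,0,0],"delta_rot": [0,0,0]},{"dp": [0,0,0],"delta_rot": [0,0,0]},{"dp": [0,0,-0.02],"delta_rot": [0,0,0]},{"dp": [0,0,-0.06],"delta_rot": [0,0,0]},{"dp": [-0.04,0.035,-0.075],"delta_rot": [0,0,0]},{"dp": [-0.08,0.07,-0.075],"delta_rot": [0,0,0]}]' --grip -1

```text
time: 11.1
eef_pos: [505.5, -82.8, 276.8]
ee_rot: [0.893, 0.449, 0.001, 0.001]
ft_force: [-0.2, -0.1, -0.4]
opening: 1.004
grip_force: 0.0
```

>>> apply_moves --steps '[{"dp": [-0.02,0.02,0],"delta_rot": [0,0,0]},{"dp": [-0.06,0.055,0],"delta_rot": [0,0,0]},{"dp": [-0.08,0.07,0],"delta_rot": [0,0,0]},{"dp": [-0.08,0.07,0],"delta_rot": [0,0,0]},{"dp": [-0.08,0.07,0],"delta_rot": [0,0,0]},{"dp": [-0.08,0.07,0],"delta_rot": [0,0,0]},{"dp": [-0.08,0.07,0],"delta_rot": [0,0,0]},{"dp": [-0.08,0.07,0],"delta_rot": [0,0,0]}]' --grip 1

```text
time: 12.1
eef_pos: [513.5, -187.4, 275.4]
ee_rot: [0.894, 0.449, 0.0, 0.0]
ft_force: [0.2, 0.5, -0.8]
opening: -0.003
grip_force: 0.0
```

```bash
python3 -c "
from h import *
go([506.7,-99,170]); print(state()['ft_force'],state()['ft_torque'])
f=grab_frame('top');a=cv2.resize(f['pixels'][150:220,225:355],None,fx=6,fy=6,interpolation=2)
g=grab_frame('side');b=cv2.resize(g['pixels'][155:225,225:355],None,fx=4,fy=4,interpolation=2)
cv2.imwrite('pics/t3.png',a[...,::-1]);cv2.imwrite('pics/s3.png',b[...,::-1])"
```

```text
d_tool mm [ 66.8 -58.2 105.4] yaw deg 53.32 q [-0.417  0.269  1.484  0.     1.389  0.223] t 12.1
[ 0.17084634  0.47752665 -0.76193004] [0.02086184 0.00561074 0.00829319]
```

View pics/t3.png

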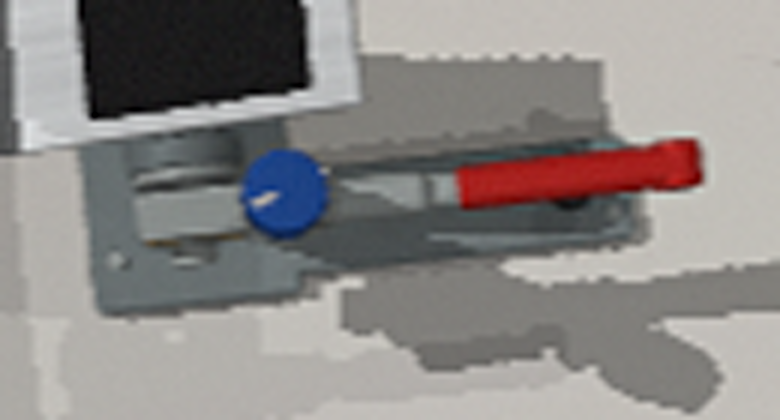

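View pics/s3.png

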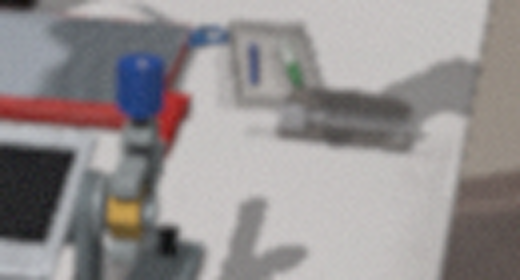

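The pointer has rolled clockwise from the lower left to the left. I'll measure its angle from the top pictures before and after.

```bash
python3 - <<'E'
from h import *
fs=[grab_frame("top")["pixels"].astype(float) for _ in range(6)]
now=np.mean(fs,0); b4=np.mean([cv2.imread(f"pics/top{i}.png")[...,::-1] for i in(0,1)],0)
for n,p in(("before",b4),("now",now)):
    s=p[170:194,260:284]; V,U=np.mgrid[170:194,260:284]
    blue=(s[...,2]>s[...,0]*1.6)&(s[...,2]>70)
    m=cv2.morphologyEx(blue.astype(np.uint8),cv2.MORPH_CLOSE,np.ones((5,5)))
    (cu,cv_),r=cv2.minEnclosingCircle(np.argwhere(m)[:,::-1].astype(np.float32)); cu+=260;cv_+=170
    w=np.clip(s[...,0]-60,0,None)*(np.hypot(U-cu,V-cv_)<r-1.2)
    du,dv=U-cu,V-cv_; mu,mv=(w*du).sum()/w.sum(),(w*dv).sum()/w.sum()
    C=np.array([[(w*(du-mu)**2).sum(),(w*(du-mu)*(dv-mv)).sum()],[0,(w*(dv-mv)**2).sum()]]);C[1,0]=C[0,1]
    e=np.linalg.eigh(C)[1][:,1]
    print(n,(cu,cv_,r),"centroid ang",np.degrees(np.arctan2(mv,-mu)),"axis",np.degrees(np.arctan2(e[1],-e[0]))%180,mu,mv)
    mask=(U-cu)**2+(V-cv_)**2<r*r
f=grab_frame("top"); 
E
```

```text
before (271.5, 181.72222232818604, 7.279786109924316) centroid ang 69.4487160534435 axis 65.60355923618643 -1.3391787852865698 3.572046277459816
now (272.0, 181.8214282989502, 7.452072620391846) centroid ang 15.609994310128322 axis 23.126704139793006 -3.4353813559322033 0.9598217010498046
```

The pointer now corresponds to about 1.25 rad, taking 0 as pointing to the front. With the torque rising to 1 N m before the fingers slipped, the jaws are closed. Next I press the handle, slightly outboard so the gripper clears the tilting wheel.

```bash
python3 -c "
from h import *
go([507.7,-110,165])"
```

```text
d_tool mm [ 58.9 -51.  110.3] yaw deg 53.29 q [-0.418  0.269  1.484  0.     1.389  0.223] t 12.55
```

>>> apply_moves --steps '[{"dp": [0.02,-0.017,0.01],"delta_rot": [0,0,-8]},{"dp": [0.04,-0.035,0.03],"delta_rot": [0,0,-16]},{"dp": [0.059,-0.051,0.05],"delta_rot": [0,0,-24]},{"dp": [0.059,-0.051,0.07],"delta_rot": [0,0,-32]},{"dp": [0.059,-0.051,0.09],"delta_rot": [0,0,-32]},{"dp": [0.059,-0.051,0.11],"delta_rot": [0,0,-32]},{"dp": [0.059,-0.051,0.11],"delta_rot": [0,0,-32]},{"dp": [0.059,-0.051,0.11],"delta_rot": [0,0,-32]}]'

```text
time: 13.55
eef_pos: [508.1, -110.0, 166.1]
ee_rot: [0.736, 0.677, 0.0, 0.0]
ft_force: [0.1, 0.5, 0.2]
opening: 0.006
grip_force: 0.0
```

>>> apply_moves --steps '[{"dp": [0,0,0.006],"delta_rot": [0,0,0]},{"dp": [0,0,0.013],"delta_rot": [0,0,0]},{"dp": [0,0,0.02],"delta_rot": [0,0,0]},{"dp": [0,0,0.026],"delta_rot": [0,0,0]},{"dp": [0,0,0.032],"delta_rot": [0,0,0]},{"dp": [0,0,0.038],"delta_rot": [0,0,0]},{"dp": [0,0,0.044],"delta_rot": [0,0,0]},{"dp": [0,0,0.05],"delta_rot": [0,0,0]}]'

```text
time: 14.55
eef_pos: [507.8, -109.9, 114.9]
ee_rot: [0.736, 0.677, 0.0, -0.0]
ft_force: [0.6, 1.2, 1.7]
opening: 0.003
grip_force: 0.6
```

```bash
python3 - <<'E'
from h import *
go([507.7,-110,85]);print(state()["ft_force"])
g=grab_frame('side');cv2.imwrite('pics/s4.png',cv2.resize(g['pixels'][130:240,200:330],None,fx=5,fy=5,interpolation=2)[...,::-1])
E
```

```text
d_tool mm [-0.1 -0.1 29.9] yaw deg 85.29 q [-0.284  0.378  1.737  0.     1.026 -0.202] t 14.55
[0.55918396 1.21571562 1.71131451]
```

View pics/s4.png

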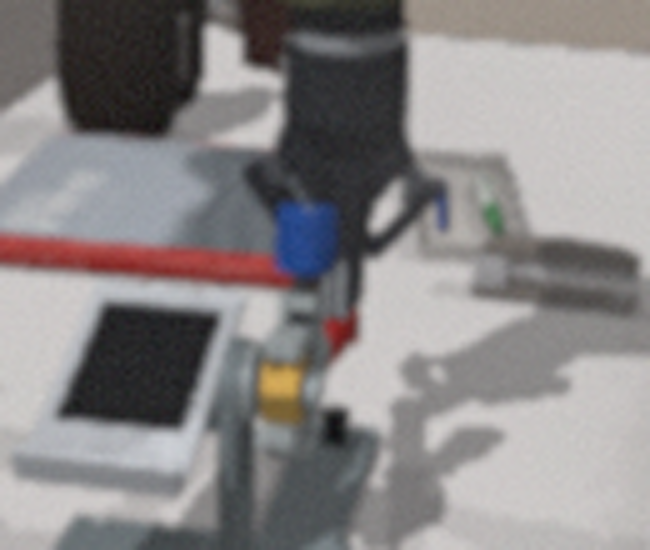

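The handle is swinging down under the closed fingers (red at (340,325), nut at (282,390)) with the tip resting on it. I'll continue.

>>> apply_moves --steps '[{"dp": [0,0,0.005],"delta_rot": [0,0,0]},{"dp": [0,0,0.01],"delta_rot": [0,0,0]},{"dp": [0,0,0.015],"delta_rot": [0,0,0]},{"dp": [0,0,0.02],"delta_rot": [0,0,0]},{"dp": [0,0,0.024],"delta_rot": [0,0,0]},{"dp": [0,0,0.028],"delta_rot": [0,0,0]},{"dp": [0,0,0.031],"delta_rot": [0,0,0]},{"dp": [0,0,0.033],"delta_rot": [0,0,0]}]'

```text
time: 15.6
eef_pos: [507.8, -109.9, 82.1]
ee_rot: [0.736, 0.677, 0.0, -0.0]
ft_force: [0.1, 0.3, 1.2]
opening: -0.001
grip_force: 0.5
```

>>> apply_moves --steps '[{"dp": [0,0,0.0005],"delta_rot": [0,0,0]},{"dp": [0,0,0.001],"delta_rot": [0,0,0]},{"dp": [0,0,0.0015],"delta_rot": [0,0,0]},{"dp": [0,0,0.002],"delta_rot": [0,0,0]},{"dp": [0,0,0.0025],"delta_rot": [0,0,0]},{"dp": [0,0,0.003],"delta_rot": [0,0,0]},{"dp": [0,0,0.003],"delta_rot": [0,0,0]},{"dp": [0,0,0.003],"delta_rot": [0,0,0]}]'

```text
time: 16.6
eef_pos: [507.8, -109.9, 79.3]
ee_rot: [0.736, 0.677, -0.0, -0.0]
ft_force: [0.2, 0.5, 0.9]
opening: 0.0
grip_force: 0.3
```

>>> apply_moves --steps '[{"dp": [0,0,0.0005],"delta_rot": [0,0,0]},{"dp": [0,0,0.001],"delta_rot": [0,0,0]},{"dp": [0,0,0.0015],"delta_rot": [0,0,0]},{"dp": [0,0,0.002],"delta_rot": [0,0,0]},{"dp": [0,0,0.0025],"delta_rot": [0,0,0]},{"dp": [0,0,0.003],"delta_rot": [0,0,0]},{"dp": [0,0,0.003],"delta_rot": [0,0,0]},{"dp": [0,0,0.003],"delta_rot": [0,0,0]}]'

```text
time: 17.6
eef_pos: [507.8, -109.9, 76.3]
ee_rot: [0.736, 0.677, -0.0, -0.0]
ft_force: [-0.5, -0.2, 0.5]
opening: -0.0
grip_force: 0.3
```

>>> apply_moves --steps '[{"dp": [0,0,0.0005],"delta_rot": [0,0,0]},{"dp": [0,0,0.001],"delta_rot": [0,0,0]},{"dp": [0,0,0.0015],"delta_rot": [0,0,0]},{"dp": [0,0,0.002],"delta_rot": [0,0,0]},{"dp": [0,0,0.002],"delta_rot": [0,0,0]},{"dp": [0,0,0.002],"delta_rot": [0,0,0]},{"dp": [0,0,0.002],"delta_rot": [0,0,0]},{"dp": [0,0,0.002],"delta_rot": [0,0,0]}]'

```text
time: 18.6
eef_pos: [507.9, -109.9, 74.5]
ee_rot: [0.736, 0.677, 0.0, 0.0]
ft_force: [-1.1, 0.8, 4.9]
opening: -0.003
grip_force: 2.1
```

>>> apply_moves --steps '[{"dp": [0,0,0.0003],"delta_rot": [0,0,0]},{"dp": [0,0,0.0006],"delta_rot": [0,0,0]},{"dp": [0,0,0.001],"delta_rot": [0,0,0]},{"dp": [0,0,0.001],"delta_rot": [0,0,0]},{"dp": [0,0,0.001],"delta_rot": [0,0,0]},{"dp": [0,0,0.001],"delta_rot": [0,0,0]},{"dp": [0,0,0.001],"delta_rot": [0,0,0]},{"dp": [0,0,0.001],"delta_rot": [0,0,0]}]'

```text
time: 19.6
eef_pos: [508.1, -109.9, 74.2]
ee_rot: [0.736, 0.678, 0.0, 0.0]
ft_force: [-4.3, 2.2, 13.7]
opening: -0.001
grip_force: 5.6
```

The force rose steeply to 14 N at z = 74, so the handle is on the stop. I'll back off and check.

>>> apply_moves --steps '[{"dp": [0,0,-0.005],"delta_rot": [0,0,0]},{"dp": [0,0,-0.02],"delta_rot": [0,0,0]},{"dp": [0,0,-0.06],"delta_rot": [0,0,0]},{"dp": [0,0,-0.1],"delta_rot": [0,0,0]},{"dp": [-0.04,0,-0.14],"delta_rot": [0,0,0]},{"dp": [-0.08,0,-0.16],"delta_rot": [0,0,0]},{"dp": [-0.12,0,-0.16],"delta_rot": [0,0,0]},{"dp": [-0.12,0,-0.16],"delta_rot": [0,0,0]}]'

```text
time: 20.6
eef_pos: [497.4, -231.6, 234.0]
ee_rot: [0.737, 0.676, -0.0, 0.0]
ft_force: [-0.9, 0.8, 0.4]
opening: 0.001
grip_force: 0.0
```

```bash
python3 - <<'E'
from h import *
np.set_printoptions(precision=1,suppress=True)
f=grab_frame("top");g=grab_frame("side")
for c,q,w in(("top",f,(250,350,165,195)),("side",g,(250,285,178,215))):
    h=cv2.cvtColor(q["pixels"],cv2.COLOR_RGB2HSV).astype(int); u0,u1,v0,v1=w
    V,U=np.mgrid[:384,:512]
    m=((h[...,0]<8)|(h[...,0]>172))&(h[...,1]>150)&(h[...,2]>50)&(U>=u0)&(U<u1)&(V>=v0)&(V<v1)&(q["z_map"]>0)
    P=np.array([p3(q,(u,v),q["z_map"][v,u]) for v,u in np.argwhere(m)]); P=P[P[:,2]>25]
    if len(P)>10:
        s=np.polyfit(P[:,1],P[:,2],1); print(c,len(P),P.mean(0),"tilt",np.arctan(s[0]))
for r in mark_of("side","glue_stick_mid")[:1]: print("glue",p3(g,r["location"]),r)
a=cv2.resize(f['pixels'][150:220,225:355],None,fx=4,fy=4,interpolation=2)
b=cv2.resize(g['pixels'][155:230,205:335],None,fx=4,fy=4,interpolation=2)
cv2.imwrite('pics/f5.png',np.vstack([a,b])[...,::-1])
E
```

```text
top 208 [506.1 -88.4  70.4] tilt 0.4454934113476662
side 11 [499.2 -79.4  59.5] tilt 0.480204135438471
glue [531. 329.  40.] {'location': [206.0, 291.7], 'score': 0.88}
```

View pics/f5.png

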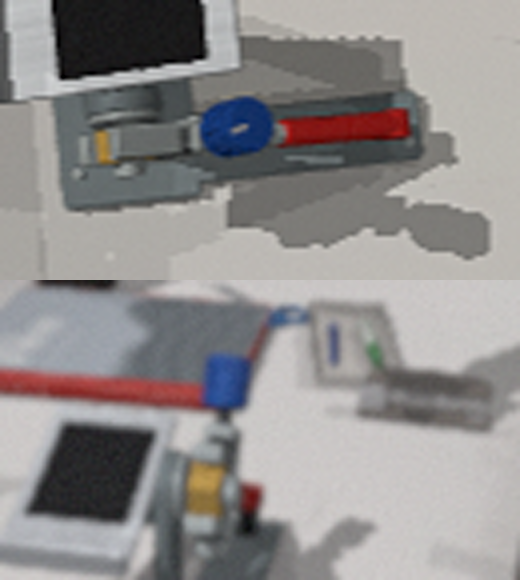

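```bash
python3 - <<'E'
from h import *
def mk(imgs,v0): 
    a=np.mean(imgs,0)[v0:v0+40,235:285].astype(np.uint8); return cv2.resize(a,None,fx=8,fy=8,interpolation=2)
b4=mk([cv2.imread("pics/side0.png")] if False else [cv2.imread("pics/side1.png")],185)
now=mk([grab_frame("side")["pixels"][...,::-1].astype(float) for _ in range(6)],185)
cv2.imwrite("pics/cmp.png",np.hstack([b4,now]))
E
```

```text
(no output)
```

View pics/cmp.png

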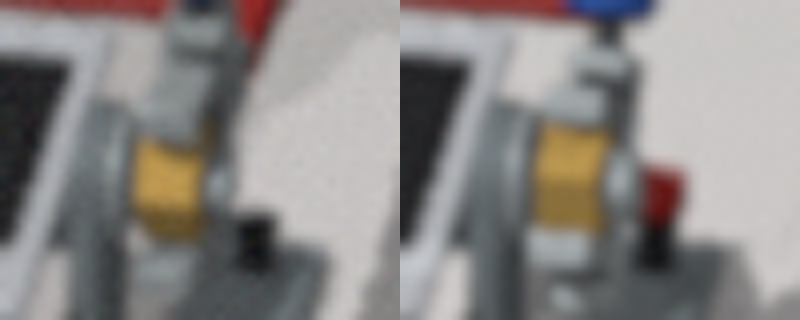

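The nut's edge has risen from about row 205 (before) to row 180 (now), so it turned with the wrench. The lower jaw is snug, and the red handle sits on the black stop at (660,215).

```bash
python3 -c "
from plant import *
print(finish_job())"
```

```text
the job is handed in; nothing more can be done
None
```

The job is handed in: the jaws look closed on the nut, the red handle rests on the rubber stop (measured tilt about 0.45 rad), the camera shows the nut turned with it, and the glue stick is still standing. I judged the jaws closed from the stall torque (about 1 N m) and the wheel's pointer, not by measuring the jaw gap; no verdict came back.

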